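Hold a concrete prism over the optical scanner

TASK

Get the end-face scan ready: lift the red dust cover off the scanner's window, put it flat in the open drawer, let go of it and slide the drawer fully shut. Then pick up the square concrete prism, carry it upright over the row of jars in the tray, and finish while still holding it motionless about 1 cm above the scanner's window, upright, centred and square with the window (any side may face forward), without ever touching the scanner with it. Leave the jars and the concrete disc where they stand.

Things in the scene. Friction and masses are not known exactly. Their poses are not given: they have to be found in the camera images.
- window (a point): Centre of the square dark glass window (61 mm, in a 4 mm yellow border) in the middle of the top of the white optical scanner, a fixed box 180 x 180 mm, 60 mm high. The window is flush with the top; this point is on the glass, 60 mm above the bench; x and y run along the window's sides, z up.
- cover: Loose red dust cover, about 70 g, lying on the scanner over the window at the start: a flat square plate 80 x 80 x 10 mm with a black upright grip bar on top, 46 mm long (along the cover's x), 14 mm thick (along its y) and 25 mm high (35 mm over all). Origin: centre of its underside; z up.
- unit_drawer0 (a joint): How far the drawer is out, in m: 0 fully shut, starts 0.12 to 0.145 open, 0.15 at the stop. It slides with light friction (about 1 to 2 N) and stays where it is left.
- drawer_floor (a point): Centre of the drawer's inner floor, 22 mm above the bench, moving with the drawer. Plywood inside 175 (x) x 178 (y) mm, walls 56 mm high above this floor; blue front panel 15 mm thick, 66 mm high above this floor, outer face at x = -108 mm. x points into the unit (the direction that shuts it), y left, z up.
- unit: Fixed grey drawer unit, 220 x 220 mm, 100 mm high, with one blue-fronted drawer that slides out to the unit's -x. It roofs the rear of the drawer: with the drawer out by q, only the part of the drawer floor in front of drawer_floor x = q - 93 mm is open to the sky. Origin: centre of its underside; z up.
- unit_drawer0_handle (a point): Middle of the drawer's steel bar handle (110 mm long along the drawer's y, 11 mm thick, 35 mm in front of the blue front panel, 62 mm above the bench). Same axes as drawer_floor: x is the direction that shuts the drawer.
- prism: Loose speckled grey concrete test prism standing upright, 45 x 45 mm square and 110 mm high, about 0.5 kg. Origin: centre of its lower end face; z up along it, x and y square to its sides.
- rack: Fixed shallow aluminium tray, 320 mm (its x) by 90 mm (its y), walls 18 mm high, lying between the prism and the scanner and holding the three jars in a row along its x; jars' lids are 95 mm above the bench. Origin: centre of its underside; z up.
- jar0: Jar of beige aggregate with white lid, 68 mm across, 90 mm high, 0.3 kg, in the tray (any of its three places). Origin: centre of its underside. Leave alone.
- jar1: Jar of brown aggregate with white lid, 68 mm across, 90 mm high, 0.3 kg, in the tray. Origin: centre of its underside. Leave alone.
- jar2: Jar of black aggregate with white lid, 68 mm across, 90 mm high, 0.3 kg, in the tray. Origin: centre of its underside. Leave alone.
- disc: Flat round concrete disc, 100 mm across and 25 mm thick, on the bench beyond the scanner. Origin: centre of its underside. Leave alone.
Mind the look-alikes: they are no part of the job. Of the things like the cover, leave any that is green; of the rest the smaller one is meant. Leave any pink look-alike of the prism alone.

How it is judged:
By the outcome, as a careful person would: the job done as asked, in the order asked, and still so for the second after the job is handed in, while the arm keeps its last pose, push and grip.
It also fails if it takes over 67 s, if anything falls off the work surface, if the arm or the gripper's body presses on something with over 40 N, if the wrist force passes 120 N, or if a joint passes its speed limit or range.

ROBOT

A 7-joint arm with a two-finger parallel gripper is mounted at the origin on the work surface. World frame = base frame: x ahead of the robot, y to its left, z up, the work surface at z = 0. Lengths are in m, angles in rad, forces in N, time in s.
With the tool pointing down it reaches from about 0.35 to 0.9 m from the base axis. Payload 7.2 kg.
Tool frame: the origin (TCP) lies on the centre line of the jaws, within the pads' length; the fingertips stand 17 mm ahead of it and the grasp point (between the pads) lies 2 mm behind it; z points along the fingers, y is the line along which they close (so a half turn about z gives the same grasp; the last joint's range is limited). The gripper opens to 88 mm and grips with 3 to 60 N. Pads are 20 mm wide; open, the fingers measure 115 mm over their backs; the gripper's body (75 mm by 178 mm) begins 61 mm behind the grasp point.
Start: joints at [1.098, 0.411, -0.013, 1.596, 0.006, 1.134, -0.082], TCP at [0.246, -0.574, 0.24] pointing down, gripper open.
Joint ranges: [-2.95, 2.95], [-0.29, 1.99], [-1.47, 1.44], [0.14, 2.54], [-1.03, 4.17], [0.13, 1.85], [-2.86, 2.86]. Speed limits (rad/s): [2.39, 2.39, 3.01, 3.01, 3.14, 3.14, 3.14].

INTERFACE

Orientations are given as [roll, pitch, yaw] about the fixed x, y, z axes, in that order (R = Rz(yaw) Ry(pitch) Rx(roll)).
In Python, from bench import observe, snapshot, job_done gives the robot as it stands.
- The arm moves only by the shell command python3 -m inch 'ROWS' [FORCE]. ROWS is JSON, a list of rows, each a list of 7 numbers: the shift along the world's x, y, z in units of 60 mm (1.0 is 60 mm), then the turn, a rotation vector about the world's x, y, z in degrees, then the opening, from -1 (shut) to 1 (fully open). A call has exactly 10 rows; each row shifts and turns the commanded pose from where the row before left it; what a row does not reach is not made up. A row lasts 1/8 s, in which the tool goes at most 62.5 mm and 10.7 degrees, less where a joint would pass 70% of its speed; a pose out of reach is approached as far as the arm can. A call is refused whole if a number of a shift passes 1 or a number of a turn 10.7, either way. A call with a gripper value outside its range is refused whole. The fingers move at their own pace and stop on an object; FORCE is the grip in N (left out, the last holds). Time passes only in rows, so rows that do not move let the fingers close, or fill a call up. It gives the time, the measured TCP pose, the force, the opening and the grip force at its end, in the units of the state.
- observe(): the state, without advancing time (a new reading comes with each control period).
- snapshot(name): name is "scene" or "top"; returns a dict with "pixels" (384x512x3 uint8, red, green, blue), "vertical_fov" (degrees; the focal length in pixels is half the picture's height over the tangent of half this angle, whatever the lens; pixels are square), "cx", "cy" (the principal point, pixels), "xyz" and "orientation" of the camera in the world. Camera axes: x right, y up, looking along -z (the intrinsics and any distortion apply to the point x, -y, -z); pixel columns grow to the right and rows downward; lengths in m; the calibration is good to about 2 mm. A picture is of the moment at which its call begins. There is no depth.
- job_done(): hands the job in; it is judged then, once.
The state is a dict: "time": time; "joints": joint angles; "joint_vel": joint speeds; "joint_efforts": joint torques, N m; "tcp_pos": TCP position; "tcp_rot": TCP orientation; "contact_force": force on the tool from outside, world axes, zero at the start; "moment": the same for the moment, N m; "grip_width": finger opening in m; "grip_force": force on a finger pad.
Only numpy, scipy, OpenCV 4.12 (cv2) and the standard library are available. Lean on these libraries where they do the work, as an engineer would, in place of code of your own. Each camera call takes 0.05 s, during which the arm holds its last target. There are 200 camera calls.

## Working session

There is one attempt and no reset: what is moved stays moved. The work goes in short steps, Python scripts to look and compute and a shell command to move; the robot and the scene stay as the last step left them, time stands still between calls to the robot, and variables do not carry over. Pictures are saved under pics/ and viewed, at most 10 in all, crops included, and the job is handed in when it is done.

```bash
ls; mkdir -p pics
python3 - <<'E'
from bench import observe, snapshot
import cv2,pickle
for n in("scene","top"):
    s=snapshot(n); cv2.imwrite(f"pics/{n}0.png",cv2.resize(s["pixels"][:,:,::-1],(800,600),interpolation=cv2.INTER_CUBIC)); pickle.dump(s,open(n+"0.pkl","wb"))
    print({k:v for k,v in s.items() if k!="pixels"})
o=observe();print(o)
E
```

```text
pics
{'vertical_fov': 44.69298817607598, 'cx': 256.6355462595625, 'cy': 186.77463936244757, 'xyz': array([1.15645717, 0.14749599, 1.11218235]), 'orientation': array([0.52945718, 0.01293175, 1.86303811])}
{'vertical_fov': 46.96730008108203, 'cx': 252.76400311257322, 'cy': 190.33289603293616, 'xyz': array([ 0.41399994, -0.02542527,  1.07545685]), 'orientation': array([ 0.14723331, -0.01566115, -1.54458194])}
{'time': 0.1, 'joints': array([ 1.09778355,  0.41182708, -0.01270935,  1.59693526,  0.00561316,
        1.13430895, -0.0821895 ]), 'joint_vel': array([ 0.00127198, -0.00123628, -0.00084539, -0.00263394,  0.00128111,
        0.00033382, -0.002006  ]), 'joint_efforts': array([ 1.43268455e-03, -5.89098966e+01,  6.43641539e-01, -2.91712278e+01,
       -5.36956138e-02,  1.44609832e-02,  5.90062928e-05]), 'tcp_pos': array([ 0.24594856, -0.57411192,  0.23889898]), 'tcp_rot': array([-3.14015426e+00,  1.14682075e-04,  4.04850574e-01]), 'contact_force': array([ 0.25110021,  0.87034821, -0.33325657]), 'moment': array([ 0.02173902,  0.02410055, -0.01239151]), 'grip_force': 0.0, 'grip_width': 0.08799192449470418}
```

View pics/scene0.png

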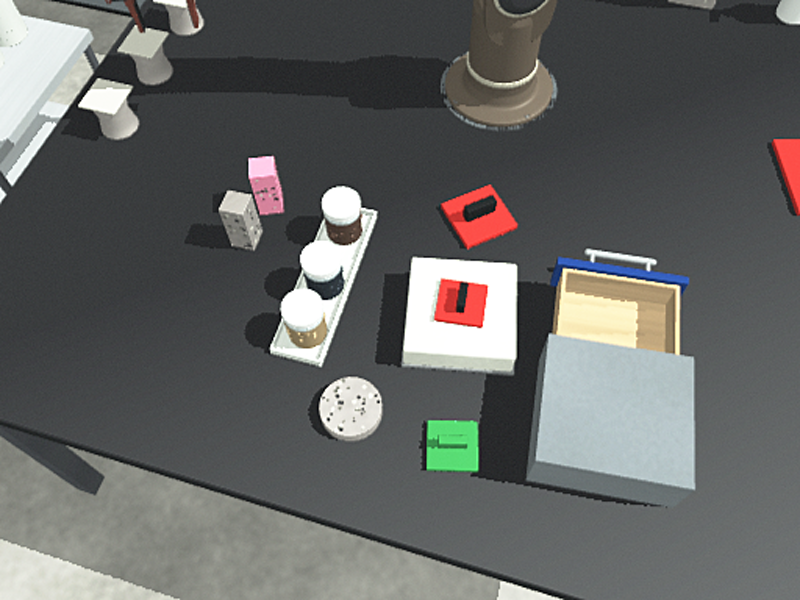

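View pics/top0.png

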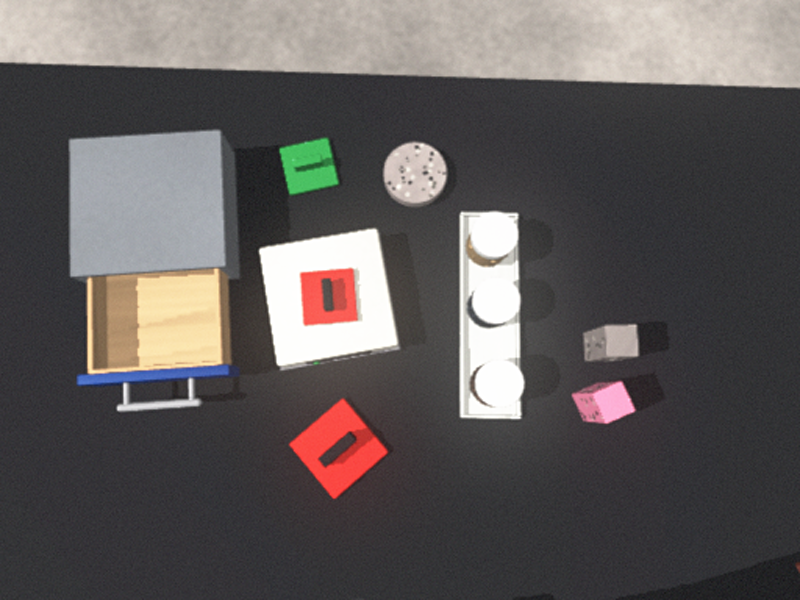

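The scene picture (800 px) shows a small red cover on the scanner at (461,302), a larger red one at (479,216), a green one at (452,445), the grey prism at (240,220) and the pink prism at (266,185). In the top picture the same things are at: cover (328,296), large red (338,449), green (309,165), grey prism (612,342), pink (604,402). By the description, the targets are the small red cover on the scanner and the grey prism. I'll check both in close crops.

```bash
cat > h.py <<'E'
import numpy as np,cv2,pickle
from scipy.spatial.transform import Rotation as R
def cam(s):
    f=384/2/np.tan(np.radians(s["vertical_fov"])/2)
    return f,R.from_euler("xyz",s["orientation"]).as_matrix(),np.array(s["xyz"])
def ray(s,u,v,z):
    f,M,c=cam(s); d=M@np.array([(u-s["cx"])/f,-(v-s["cy"])/f,-1]); return c+d*(z-c[2])/d[2]
def proj(s,p):
    f,M,c=cam(s); q=M.T@(np.array(p)-c); return np.array([s["cx"]-f*q[0]/q[2], s["cy"]+f*q[1]/q[2]])
def crop(s,x0,y0,w,h,k,name,pts=()):
    im=cv2.resize(s["pixels"][y0:y0+h,x0:x0+w,::-1],None,fx=k,fy=k,interpolation=cv2.INTER_CUBIC)
    for p in pts:
        u,v=proj(s,p); cv2.drawMarker(im,(int((u-x0+.5)*k),int((v-y0+.5)*k)),(255,255,0),0,9,1)
    cv2.imwrite(name,im)
E
python3 - <<'E'
from h import *
s=pickle.load(open("top0.pkl","rb"))
crop(s,40,80,220,190,3,"pics/c1.png")
crop(s,285,130,130,145,4,"pics/c2.png")
E
```

```text
(no output)
```

View pics/c1.png

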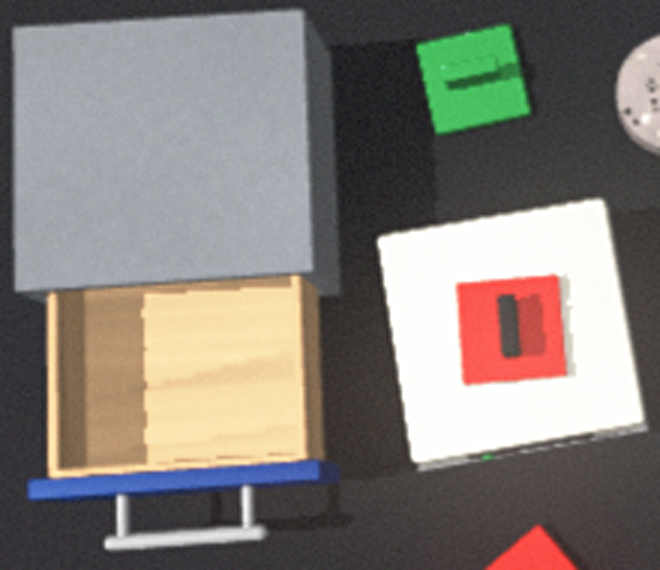

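View pics/c2.png

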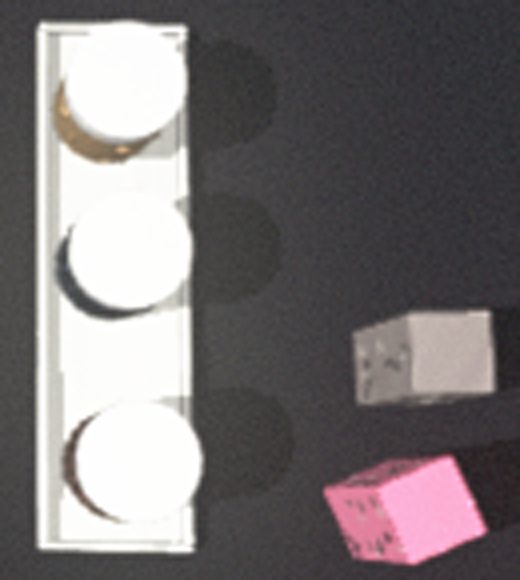

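c1: cover plate corners are near (458,284), (558,275), (566,375) and (464,384). The scanner top corners are (379,238), (605,200), (644,427) and (413,463), and the handle runs from (106,545) to (265,533). c2: the grey prism's top corners are (413,312), (491,311), (494,392) and (413,396), with the pink one separate below it. The choices are confirmed: small red cover on the scanner, grey prism.

Run:
```python
from h import *
s=pickle.load(open("top0.pkl","rb"))
def P(l,x0,y0,k,z,n):
    q=np.array([ray(s,x0+(a+.5)/k-.5,y0+(b+.5)/k-.5,z)[:2] for a,b in l])
    e=np.diff(np.vstack([q,q[:1]]),axis=0)
    print(n,"c",q.mean(0).round(4),"len",np.hypot(*e.T).round(4),"ang",np.degrees(np.arctan2(e[:,1],e[:,0])).round(1)); print(q.round(4).tolist())
P([(458,284),(558,275),(566,375),(464,384)],40,80,3,.07,"cover")
P([(500,295),(515,295),(520,357),(504,357)],40,80,3,.095,"bar")
P([(379,238),(605,200),(644,427),(413,463)],40,80,3,.06,"scanner")
P([(13,28),(303,10),(313,272),(15,292)],40,80,3,.1,"unit")
P([(106,545),(265,533)],40,80,3,.066,"handle")
P([(28,490),(30,482),(337,464),(337,472)],40,80,3,.088,"panel top")
P([(413,312),(491,311),(494,392),(413,396)],285,130,4,.11,"prism")
P([(325,490),(392,462),(455,456),(413,565)],285,130,4,.11,"pink")
P([(40,24),(186,25),(194,549),(40,548)],285,130,4,.018,"rack")
for c in[(126,82),(131,250),(139,462)]: P([c],285,130,4,.095,"jar")
```

```text
cover c [0.5629 0.0606] len [0.0771 0.0779 0.0778 0.0775] ang [ -83.1 -173.5   96.7    6. ]
[[0.5968, 0.1031], [0.6061, 0.0266], [0.5288, 0.0177], [0.5197, 0.095]]
bar c [0.5616 0.0599] len [0.0112 0.0471 0.0119 0.047 ] ang [ -88.3 -173.2   91.6    6. ]
[[0.5848, 0.0682], [0.5852, 0.0569], [0.5384, 0.0513], [0.5381, 0.0632]]
scanner c [0.5633 0.0623] len [0.1789 0.181  0.178  0.1776] ang [ -78.5 -168.8  100.4   11.5]
[[0.6333, 0.1676], [0.669, -0.0077], [0.4915, -0.0429], [0.4593, 0.1322]]
unit c [0.6888 0.3275] len [0.2208 0.2054 0.2202 0.2054] ang [ -84.4 -174.3   95.6    5.8]
[[0.7802, 0.4477], [0.8017, 0.228], [0.5973, 0.2076], [0.5758, 0.4268]]
handle c [0.3978 0.298 ] len [0.1183 0.1183] ang [-84.2  95.8]
[[0.3919, 0.3569], [0.4038, 0.2392]]
panel top c [0.4432 0.296 ] len [0.0059 0.2249 0.0059 0.2262] ang [  -8.9  -85.1 -176.6   94.9]
[[0.4307, 0.4089], [0.4366, 0.408], [0.4558, 0.1838], [0.4499, 0.1835]]
prism c [ 0.5056 -0.3574] len [0.0433 0.0447 0.0448 0.0463] ang [ -87.7 -179.3   94.4   -1.1]
[[0.5275, -0.3359], [0.5293, -0.3791], [0.4846, -0.3797], [0.4812, -0.335]]
pink c [ 0.4282 -0.3249] len [0.0402 0.0348 0.0639 0.0612] ang [-66.4 -83.1 157.8  50.5]
[[0.4289, -0.286], [0.445, -0.3228], [0.4491, -0.3574], [0.39, -0.3333]]
rack c [ 0.5523 -0.1849] len [0.0903 0.3191 0.0912 0.3188] ang [ -88.7 -179.1   91.1    0.7]
[[0.7106, -0.1376], [0.7128, -0.2279], [0.3937, -0.2327], [0.3919, -0.1415]]
jar c [ 0.6565 -0.1789] len [0.] ang [0.]
[[0.6565, -0.1789]]
jar c [ 0.5599 -0.1822] len [0.] ang [0.]
[[0.5599, -0.1822]]
jar c [ 0.4417 -0.1872] len [0.] ang [0.]
[[0.4417, -0.1872]]
```

```bash
python3 -m inch '[[0.45,0.88,0,0,0,-1.7,1],[0.45,0.88,0,0,0,-1.7,1],[0.45,0.88,0,0,0,-1.7,1],[0.45,0.88,0,0,0,-1.7,1],[0.45,0.88,0,0,0,-1.7,1],[0.45,0.88,0,0,0,-1.7,1],[0.45,0.88,0,0,0,-1.7,1],[0.45,0.88,0,0,0,-1.7,1],[0.45,0.88,0,0,0,-1.7,1],[0.45,0.88,0,0,0,-1.5,1]]' 20
```

```text
time: 1.35
tcp_pos: [0.5166, -0.0449, 0.2395]
tcp_rot: [3.141, 0.0, 0.11]
contact_force: [1.2, -0.2, -0.3]
grip_width: 0.0876
grip_force: 0.0
```

```bash
python3 -m inch '[[0.38,0.88,0,0,0,0,1],[0.38,0.87,0,0,0,0,1],[0,0,-0.7,0,0,0,1],[0,0,-0.7,0,0,0,1],[0,0,-0.6,0,0,0,1],[0,0,-0.3,0,0,0,1],[0,0,-0.19,0,0,0,1],[0,0,0,0,0,0,1],[0,0,0,0,0,0,1],[0,0,0,0,0,0,1]]'
```

```text
time: 2.6
tcp_pos: [0.5624, 0.0585, 0.0913]
tcp_rot: [3.142, -0.002, 0.111]
contact_force: [-0.1, -0.3, -0.1]
grip_width: 0.0882
grip_force: 0.0
```

```bash
python3 -m inch '[[0,0,0,0,0,0,0],[0,0,0,0,0,0,-0.5],[0,0,0,0,0,0,-1],[0,0,0,0,0,0,-1],[0,0,0,0,0,0,-1],[0,0,0,0,0,0,-1],[0,0,0,0,0,0,-1],[0,0,0,0,0,0,-1],[0,0,0,0,0,0,-1],[0,0,0,0,0,0,-1]]'
```

```text
time: 3.85
tcp_pos: [0.5617, 0.0585, 0.0902]
tcp_rot: [3.142, -0.0, 0.112]
contact_force: [-0.3, 0.4, -0.7]
grip_width: 0.0135
grip_force: 20.0
```

```bash
python3 -m inch '[[0,0,0.3,0,0,0,-1],[0,0,0.7,0,0,0,-1],[0,0,0.8,0,0,0,-1],[-0.14,0.84,0,0,0,0,-1],[-0.14,0.84,0,0,0,-0.5,-1],[-0.14,0.84,0,0,0,0,-1],[-0.14,0.84,0,0,0,0,-1],[-0.14,0.83,0,0,0,0,-1],[0,0,0,0,0,0,-1],[0,0,0,0,0,0,-1]]'
python3 - <<'E'
from h import *
from bench import snapshot
s=snapshot("top");pickle.dump(s,open("top1.pkl","wb"))
crop(s,40,80,220,190,3,"pics/c3.png")
s=snapshot("scene");pickle.dump(s,open("scene1.pkl","wb"))
E
```

```text
time: 5.1
tcp_pos: [0.52, 0.3093, 0.1989]
tcp_rot: [3.141, -0.001, 0.103]
contact_force: [0.3, -0.8, -1.0]
grip_width: 0.0139
grip_force: 20.0
```

View pics/c3.png

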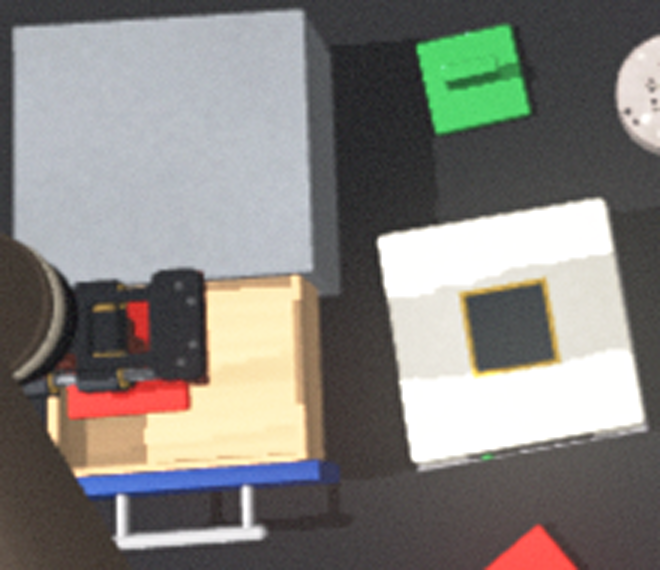

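c3 shows the cover held over the open drawer and the window uncovered. The window's outer border corners are near (460,294), (546,278), (560,361) and (474,375).

Run:
```python
from h import *
s=pickle.load(open("top1.pkl","rb"))
def P(l,x0,y0,k,z,n):
    q=np.array([ray(s,x0+(a+.5)/k-.5,y0+(b+.5)/k-.5,z)[:2] for a,b in l])
    e=np.diff(np.vstack([q,q[:1]]),axis=0)
    print(n,"c",q.mean(0).round(4),"len",np.hypot(*e.T).round(4),"ang",np.degrees(np.arctan2(e[:,1],e[:,0])).round(1))
P([(460,294),(546,278),(560,361),(474,375)],40,80,3,.06,"window")
P([(49,476),(318,461)],40,80,3,.078,"wall fronts")
# automatic: yellow mask
for nm in("top1.pkl","scene1.pkl"):
    s=pickle.load(open(nm,"rb")); h=cv2.cvtColor(s["pixels"],cv2.COLOR_RGB2HSV)
    m=cv2.inRange(h,(15,110,60),(32,255,255)); 
    c=proj(s,[.563,.0623,.06]); 
    M=np.zeros_like(m); x,y=c.astype(int); M[y-25:y+25,x-25:x+25]=m[y-25:y+25,x-25:x+25]
    pts=cv2.findNonZero(M).reshape(-1,2)
    q=np.array([ray(s,a,b,.06)[:2] for a,b in pts]).astype(np.float32)
    r=cv2.minAreaRect(q*1000); print(nm,len(q),q.mean(0),r)
```

```text
window c [0.5662 0.0627] len [0.0678 0.0661 0.0669 0.0644] ang [ -77.6 -168.5  100.9   12.2]
wall fronts c [0.4498 0.2995] len [0.1992 0.1992] ang [-85.3  94.7]
top1.pkl 149 [0.5676379  0.06373549] ((566.1035766601562, 63.108978271484375), (66.94365692138672, 66.71714782714844), 11.430514335632324)
scene1.pkl 148 [0.56811935 0.06093215] ((566.8931884765625, 59.43333435058594), (66.52156829833984, 68.7118148803711), 11.71691608428955)
```

```bash
python3 -m inch '[[0,0,-0.6,0,0,0,-1],[0,0,-0.6,0,0,0,-1],[0,0,-0.5,0,0,0,-1],[0,0,-0.3,0,0,0,-1],[0,0,-0.2,0,0,0,-1],[0,0,-0.15,0,0,0,-1],[0,0,-0.07,0,0,0,-1],[0,0,0,0,0,0,-1],[0,0,0,0,0,0,-1],[0,0,0,0,0,0,-1]]'
```

```text
time: 6.45
tcp_pos: [0.52, 0.31, 0.0535]
tcp_rot: [-3.141, -0.001, 0.103]
contact_force: [0.0, -0.2, -1.1]
grip_width: 0.0139
grip_force: 20.0
```

```bash
python3 -m inch '[[0,0,-0.02,0,0,0,-1],[0,0,0,0,0,0,-1],[0,0,0,0,0,0,-0.5],[0,0,0,0,0,0,0],[0,0,0,0,0,0,0],[0,0,0,0,0,0,0],[0,0,0,0,0,0,0],[0,0,0.3,0,0,0,0],[0,0,0.8,0,0,0,0],[0,0,0.8,0,0,0,0]]'
```

```text
time: 7.7
tcp_pos: [0.5196, 0.31, 0.1682]
tcp_rot: [-3.141, -0.0, 0.103]
contact_force: [0.7, -0.3, 0.1]
grip_width: 0.0436
grip_force: 0.0
```

```bash
python3 -m inch '[[-0.9,-0.09,0,0,0,0,-1],[-0.9,-0.09,0,0,0,0,-1],[-0.9,-0.09,0,0,0,0,-1],[0,0,-0.5,0,0,0,-1],[0,0,-0.6,0,0,0,-1],[0,0,-0.4,0,0,0,-1],[0,0,-0.2,0,0,0,-1],[0,0,0,0,0,0,-1],[0,0,0,0,0,0,-1],[0,0,0,0,0,0,-1]]'
python3 - <<'E'
from h import *
from bench import snapshot
s=snapshot("scene");crop(s,320,130,150,150,4,"pics/c4.png")
E
```

```text
time: 8.95
tcp_pos: [0.3583, 0.2941, 0.0647]
tcp_rot: [-3.141, -0.001, 0.103]
contact_force: [0.1, 0.2, 0.9]
grip_width: 0.0005
grip_force: 0.0
```

View pics/c4.png

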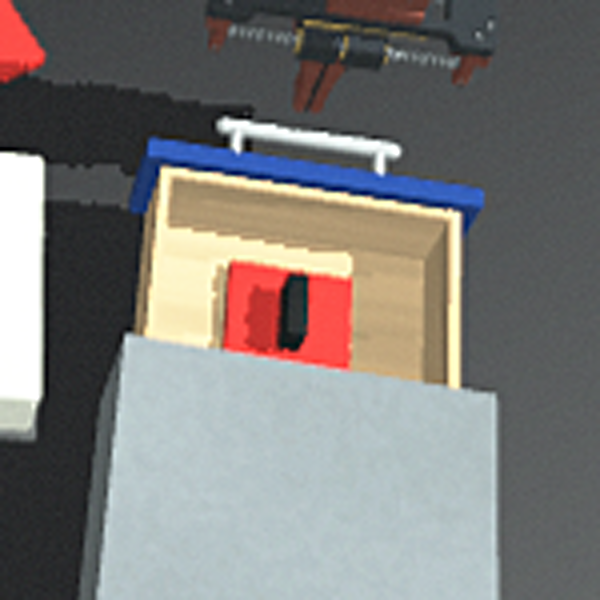

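c4 shows the red cover flat in the drawer, bar at (292,312), with the closed fingers at (315,85) in front of the middle of the handle at (308,137). Next I push the drawer shut.

```bash
python3 -m inch '[[0.2,0.02,0,0,0,0,-1],[0.2,0.02,0,0,0,0,-1],[0.22,0.02,0,0,0,0,-1],[0.25,0.025,0,0,0,0,-1],[0.25,0.025,0,0,0,0,-1],[0.25,0.025,0,0,0,0,-1],[0.25,0.025,0,0,0,0,-1],[0.25,0.025,0,0,0,0,-1],[0.25,0.025,0,0,0,0,-1],[0.2,0.02,0,0,0,0,-1]]'
python3 -m inch '[[0.1,0.01,0,0,0,0,-1],[0.08,0.01,0,0,0,0,-1],[0.06,0.01,0,0,0,0,-1],[0.05,0,0,0,0,0,-1],[0.05,0.01,0,0,0,0,-1],[0.04,0,0,0,0,0,-1],[0.03,0,0,0,0,0,-1],[0,0,0,0,0,0,-1],[0,0,0,0,0,0,-1],[0,0,0,0,0,0,-1]]'
```

```text
time: 10.25
tcp_pos: [0.4979, 0.3074, 0.0638]
tcp_rot: [3.141, 0.0, 0.103]
contact_force: [-0.9, -0.9, 1.1]
grip_width: 0.0003
grip_force: 0.7
time: 11.5
tcp_pos: [0.5217, 0.3099, 0.064]
tcp_rot: [-3.142, -0.0, 0.103]
contact_force: [0.1, 0.1, -0.4]
grip_width: 0.0005
grip_force: 0.0
```

```bash
python3 -m inch '[[0.02,0,0,0,0,0,-1],[0.02,0,0,0,0,0,-1],[0.02,0,0,0,0,0,-1],[0.02,0,0,0,0,0,-1],[0.02,0,0,0,0,0,-1],[0,0,0,0,0,0,-1],[0,0,0,0,0,0,-1],[0,0,0,0,0,0,-1],[0,0,0,0,0,0,-1],[0,0,0,0,0,0,-1]]'
```

```text
time: 12.75
tcp_pos: [0.5228, 0.3101, 0.0637]
tcp_rot: [3.14, 0.008, 0.105]
contact_force: [-16.8, -3.2, 12.1]
grip_width: 0.0007
grip_force: 8.1
```

```bash
python3 -m inch '[[-0.1,-0.01,0,0,0,0,-1],[-0.4,-0.04,0,0,0,0,-1],[-0.1,0,0.6,0,0,0,-1],[0,0,0.8,0,0,0,-1],[0,0,0.8,0,0,0,0],[0,0,0.8,0,0,0,1],[0,-0.5,0,0,0,-0.5,1],[0,-0.95,0,0,0,-0.5,1],[0,-0.95,0,0,0,-0.5,1],[0,-0.95,0,0,0,-0.5,1]]'
python3 -m inch '[[0.02,-0.95,0,0,0,-0.5,1],[0.02,-0.95,0,0,0,-0.5,1],[0.02,-0.95,0,0,0,-0.5,1],[0.02,-0.95,0,0,0,-0.5,1],[0.02,-0.95,0,0,0,-0.3,1],[0.02,-0.95,0,0,0,0,1],[0.02,-0.95,0,0,0,0,1],[0,-0.5,0,0,0,0,1],[0,0,0,0,0,0,1],[0,0,0,0,0,0,1]]'
python3 - <<'E'
from h import *
from bench import snapshot
s=snapshot("scene");pickle.dump(s,open("scene2.pkl","wb"))
P=[[.5056+a,-.3574+b,.11] for a in(-.0225,.0225) for b in(-.0225,.0225)]
a=s["pixels"][:, :, ::-1]
im=np.zeros((600,800,3),np.uint8)
crop(s,125,80,100,100,4,"/tmp/a.png",P); crop(s,320,130,130,150,4,"/tmp/b.png")
A=cv2.imread("/tmp/a.png");B=cv2.imread("/tmp/b.png")[:,:400]; im[:400,:400]=A; im[:,400:]=B
cv2.imwrite("pics/c5.png",im)
E
```

```text
time: 14.0
tcp_pos: [0.4918, 0.1038, 0.2441]
tcp_rot: [3.141, -0.002, 0.067]
contact_force: [1.4, 0.0, -0.5]
grip_width: 0.0571
grip_force: 0.0
time: 15.25
tcp_pos: [0.5002, -0.3221, 0.2438]
tcp_rot: [-3.141, -0.0, 0.029]
contact_force: [1.0, 0.5, -0.1]
grip_width: 0.0879
grip_force: 0.0
```

View pics/c5.png

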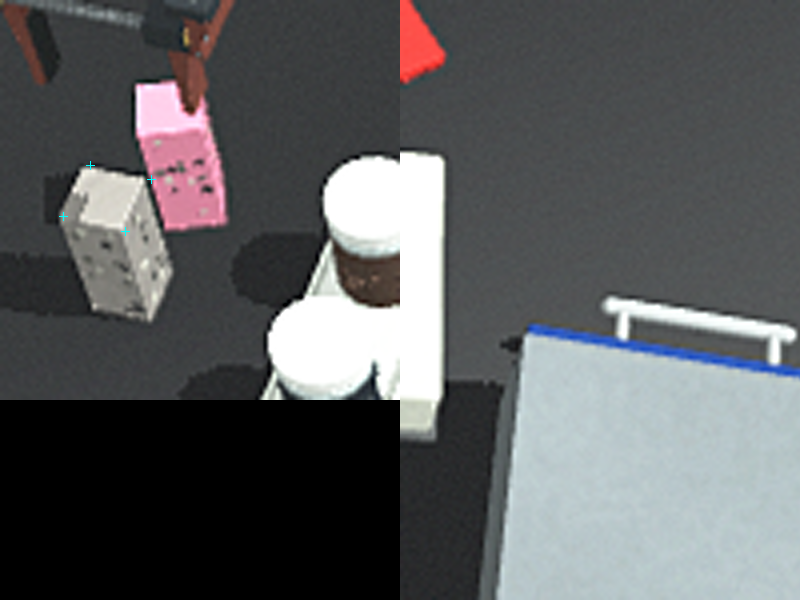

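c5 shows the drawer shut, with the blue front flush at (530,330) and onward. The predicted prism top corners fall within about 2 crop px (1 mm) of the real ones at (88,167), (148,179), (125,233) and (62,217).

```bash
python3 -m inch '[[0.09,-0.59,0,0,0,0,1],[0,0,0,0,0,0,1],[0,0,-0.7,0,0,0,1],[0,0,-0.7,0,0,0,1],[0,0,-0.6,0,0,0,1],[0,0,-0.5,0,0,0,1],[0,0,-0.3,0,0,0,1],[0,0,-0.16,0,0,0,1],[0,0,0,0,0,0,1],[0,0,0,0,0,0,1]]'
python3 -m inch '[[0,0,0,0,0,0,0.5],[0,0,0,0,0,0,0],[0,0,0,0,0,0,-0.3],[0,0,0,0,0,0,-1],[0,0,0,0,0,0,-1],[0,0,0,0,0,0,-1],[0,0,0,0,0,0,-1],[0,0,0,0,0,0,-1],[0,0,0,0,0,0,-1],[0,0,0,0,0,0,-1]]' 40
```

```text
time: 16.55
tcp_pos: [0.506, -0.3588, 0.0674]
tcp_rot: [3.141, -0.001, 0.028]
contact_force: [-0.7, -0.1, 0.0]
grip_width: 0.088
grip_force: 0.0
time: 17.8
tcp_pos: [0.5053, -0.3586, 0.0663]
tcp_rot: [3.141, -0.0, 0.028]
contact_force: [-0.3, 0.0, 0.5]
grip_width: 0.045
grip_force: 39.9
```

```bash
python3 -m inch '[[0,0,0.1,0,0,0,-1],[0,0,0.3,0,0,0,-1],[0,0,0.6,0,0,0,-1],[0,0,0.6,0,0,0,-1],[0,0,0.6,0,0,0,-1],[0,0,0.3,0,0,0,-1],[0,0,0,0,0,0,-1],[0.03,0.2,0,0,0,0.5,-1],[0.07,0.45,0,0,0,1,-1],[0.1,0.65,0,0,0,1,-1]]'
python3 -m inch '[[0.1,0.7,0,0,0,1,-1],[0.1,0.7,0,0,0,1,-1],[0.1,0.7,0,0,0,1,-1],[0.1,0.7,0,0,0,1,-1],[0.1,0.7,0,0,0,1,-1],[0.1,0.7,0,0,0,1,-1],[0.1,0.65,0,0,0,1,-1],[0.08,0.5,0,0,0,0.3,-1],[0.04,0.3,0,0,0,0,-1],[0,0.06,0,0,0,0,-1]]'
```

```text
time: 19.05
tcp_pos: [0.517, -0.2782, 0.2149]
tcp_rot: [-3.14, 0.002, 0.072]
contact_force: [-0.5, 1.9, -3.7]
grip_width: 0.0448
grip_force: 39.9
time: 20.3
tcp_pos: [0.5658, 0.064, 0.2158]
tcp_rot: [-3.141, 0.001, 0.202]
contact_force: [-0.3, -0.8, -4.3]
grip_width: 0.0447
grip_force: 39.9
```

```bash
python3 -m inch '[[0.01,-0.02,-0.3,0,0,0,-1],[0,0,-0.3,0,0,0,-1],[0,0,-0.2,0,0,0,-1],[0,0,-0.1,0,0,0,-1],[0,0,0,0,0,0,-1],[0,0,0,0,0,0,-1],[0,0,0,0,0,0,-1],[0,0,0,0,0,0,-1],[0,0,0,0,0,0,-1],[0,0,0,0,0,0,-1]]'
python3 - <<'E'
from h import *
from bench import snapshot,observe
o=observe();print(o["tcp_pos"],o["tcp_rot"]);z0=o["tcp_pos"][2]-.0663
s=snapshot("scene");pickle.dump(s,open("scene3.pkl","wb"))
c,t=np.array([.5663,.062]),np.radians(11.5)
def sq(h,z,c):return [[*(c+h*np.array([a*np.cos(t)-b*np.sin(t),a*np.sin(t)+b*np.cos(t)])),z] for a in(-1,1) for b in(-1,1)]
P=sq(.0345,.06,c)
tc=np.array(o["tcp_pos"][:2]); P+=sq(.0225,z0,tc)
s2=snapshot("top");pickle.dump(s2,open("top3.pkl","wb"))
crop(s,250,155,90,100,6,"/tmp/a.png",P);crop(s2,170,140,70,70,6,"/tmp/b.png",P)
A=cv2.imread("/tmp/a.png")[:,:400];A=cv2.imread("/tmp/a.png")[:,:540]
B=cv2.imread("/tmp/b.png")
im=np.zeros((600,800,3),np.uint8);im[:,:400]=A[:,:400];im[:420,400:]=B[:,:400];cv2.imwrite("pics/c6.png",im)
E
```

```text
time: 21.55
tcp_pos: [0.5672, 0.0609, 0.1623]
tcp_rot: [3.142, -0.0, 0.199]
contact_force: [-0.0, -0.1, -4.7]
grip_width: 0.0449
grip_force: 39.9
[0.56715352 0.06092428 0.1623073 ] [ 3.14152256e+00 -1.01790292e-04  1.98947853e-01]
```

View pics/c6.png

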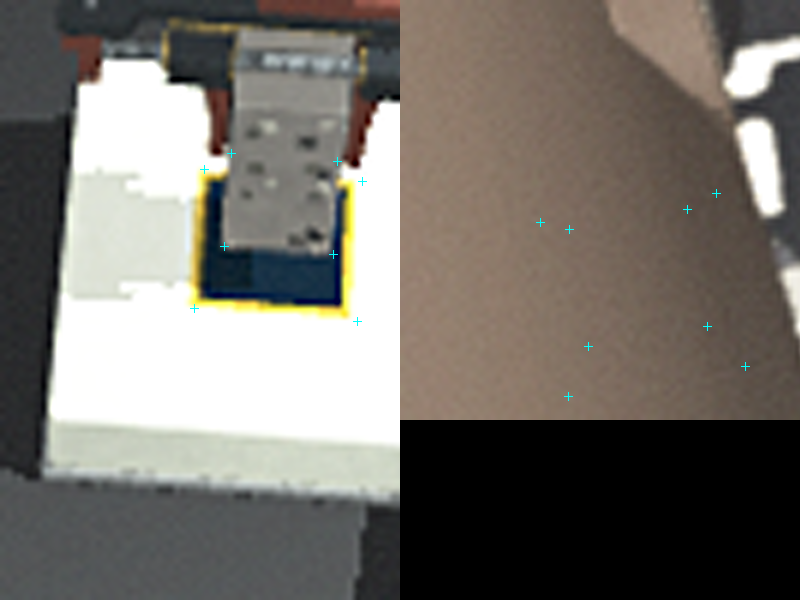

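c6 (scene half) shows the prism's lower front corners at (224,246) and (333,252), which match the TCP prediction. The window's outer corners are at (195,304), (350,316), (352,182) and (201,175), so the window centre seems to lie about 2 mm further to the left, towards -y. The top half is hidden by the arm. I'll refine the window position from the pictures in which it was unobstructed.

Run:
```python
from h import *
def fit(s,mask,c,z,w,n):
    m=cv2.connectedComponents(mask)[1]; x,y=proj(s,[*c,z]).round().astype(int); m=(m==m[y,x]).astype(np.uint8)
    ct=max(cv2.findContours(m,0,cv2.CHAIN_APPROX_NONE)[0],key=cv2.contourArea).reshape(-1,2)
    q=np.array([ray(s,a,b,z)[:2]*1000 for a,b in cv2.findNonZero(m).reshape(-1,2)],np.float32)
    r=cv2.minAreaRect(q); print(n,"mean",q.mean(0).round(1),"rect",np.round(r[0],1),np.round(r[1],1),round(r[2],2))
for k in("top1","scene1"):
    s=pickle.load(open(k+".pkl","rb")); im=cv2.resize(s["pixels"],None,fx=4,fy=4,interpolation=cv2.INTER_CUBIC)
    S=dict(s); S["vertical_fov"]=s["vertical_fov"]
    # upsampled intrinsics
    import h
    f0=h.cam(s)[0]
    def ray(S,u,v,z,s=s): return h.ray(s,(u+.5)/4-.5,(v+.5)/4-.5,z)
    def proj(S,p,s=s): return (h.proj(s,p)+.5)*4-.5
    b=im.min(2)
    for th in(90,120,140): fit(s,(b<th).astype(np.uint8),(.566,.062),.06,69,k+f" win{th}")
    h2=cv2.cvtColor(im,cv2.COLOR_RGB2GRAY); fit(s,(h2<80).astype(np.uint8),(.566,.062),.06,61,k+" glass")
    for th in(100,130): fit(s,(b>th).astype(np.uint8),(.62,.08),.06,180,k+f" scanner{th}")
```

```text
top1 win90 mean [566.4  62.9] rect [566.1  63.1] [65.2 65.1] 11.62
top1 win120 mean [566.1  63.1] rect [565.9  63.2] [67.  67.2] 11.76
top1 win140 mean [566.1  63.1] rect [565.9  63.1] [68.  68.3] 11.92
top1 glass mean [672.6  93.3] rect [594.4 -54. ] [ 899.4 1270.8] 2.06
top1 scanner100 mean [561.1  62. ] rect [562.3  62.2] [190.4 183.9] 11.73
top1 scanner130 mean [562.   62.6] rect [562.5  62.5] [188.3 182.4] 11.76
scene1 win90 mean [567.3  59.6] rect [566.8  59.5] [66.8 67.6] 10.98
scene1 win120 mean [567.4  59.6] rect [566.4  59.2] [67.6 69. ] 11.55
scene1 win140 mean [567.5  59.5] rect [566.7  59.4] [68.4 69.7] 11.65
scene1 glass mean [566.5  59.3] rect [566.1  59.3] [61.2 60.4] 11.65
scene1 scanner100 mean [586.3  63.8] rect [579.9  62.7] [209.1 182.3] 11.87
scene1 scanner130 mean [585.8  63.6] rect [579.7  62.6] [207.1 181.3] 11.8
```

```bash
python3 -m inch '[[0,-0.01,-0.1,0,0,0.3,-1],[0,-0.01,-0.1,0,0,0,-1],[0,0,-0.1,0,0,0,-1],[0,0,-0.06,0,0,0,-1],[0,0,-0.03,0,0,0,-1],[0,0,0,0,0,0,-1],[0,0,0,0,0,0,-1],[0,0,0,0,0,0,-1],[0,0,0,0,0,0,-1],[0,0,0,0,0,0,-1]]'
python3 - <<'E'
from h import *
from bench import snapshot,observe
o=observe();print(o["tcp_pos"],o["tcp_rot"]);z0=o["tcp_pos"][2]-.0663
s=snapshot("scene");pickle.dump(s,open("scene4.pkl","wb"))
tc=np.array(o["tcp_pos"][:2]);t=o["tcp_rot"][2]
def sq(h,z,c):return [[*(c+h*np.array([a*np.cos(t)-b*np.sin(t),a*np.sin(t)+b*np.cos(t)])),z] for a in(-1,1) for b in(-1,1)]
crop(s,272,165,56,50,12,"pics/c7.png",sq(.0225,z0,tc)+sq(.0305,.06,np.array([.5667,.0596])))
E
```

```text
time: 22.9
tcp_pos: [0.5672, 0.0597, 0.1389]
tcp_rot: [3.142, -0.0, 0.204]
contact_force: [-1.1, -0.1, -3.8]
grip_width: 0.045
grip_force: 39.9
[0.5671576  0.05968576 0.13891388] [ 3.14154858e+00 -1.12145630e-04  2.04029800e-01]
```

View pics/c7.png

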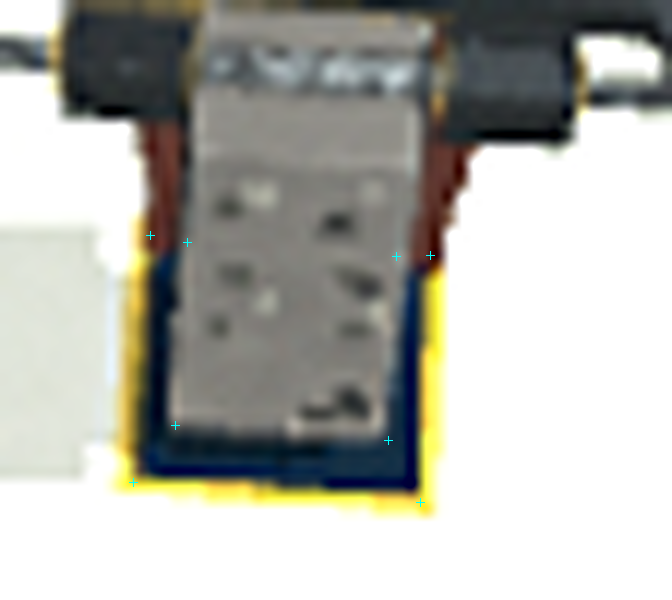

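c7 shows the prism's lower front corners at (171,430) and (384,438), and the glass's front edge from about (138,472) to (418,489). To see how far off centre it is, I'll use the yellow border peaks along the window axes.

Run:
```python
from h import *
from scipy.ndimage import map_coordinates as mc
t=np.radians(11.7);ex=np.array([np.cos(t),np.sin(t)]);ey=np.array([-np.sin(t),np.cos(t)])
c=np.array([.5667,.0612]);d=np.arange(-.045,.0451,.0005)
for k in("top1","scene1"):
    s=pickle.load(open(k+".pkl","rb"));im=s["pixels"].astype(float)
    for n,a,b in(("x",ex,ey),("y",ey,ex)):
        acc=0
        for o in np.arange(-.02,.0201,.002):
            uv=np.array([proj(s,[*(c+a*q+b*o),.06]) for q in d])
            acc=acc+np.array([mc(im[:,:,i],[uv[:,1],uv[:,0]],order=3) for i in range(3)])
        acc/=21; Y=acc[0]-acc[2]  # yellowness
        Y=np.clip(Y-40,0,None); L=d<0
        l=(d[L]*Y[L]).sum()/Y[L].sum();r=(d[~L]*Y[~L]).sum()/Y[~L].sum()
        print(k,n,"peaks mm",round(l*1e3,2),round(r*1e3,2),"centre off",round((l+r)*500,2))
s=pickle.load(open("scene4.pkl","rb"));im=s["pixels"].astype(float)
c=np.array([.5672,.0597]);z=.0726
# prism left/right edges on its front (+x) face, several heights
for h in(.006,.012,.02):
    e=[]
    dd=np.arange(-.032,.0321,.0005)
    uv=np.array([proj(s,[*(c+ex*.0225+ey*q),z+h]) for q in dd]);v=mc(im[:,:,0]-im[:,:,2],[uv[:,1],uv[:,0]],order=1)
    print("row",h,v[::4].round().astype(int).tolist())
for q in(-.012,-.004,.004,.012):
    dh=np.arange(-.012,.0121,.001); uv=np.array([proj(s,[*(c+ex*.0225+ey*q),z+g]) for g in dh]);print("col",q,mc(im[:,:,0],[uv[:,1],uv[:,0]],order=1).round().astype(int).tolist())
```

```text
top1 x peaks mm -32.73 31.82 centre off -0.45
top1 y peaks mm -30.27 34.61 centre off 2.17
scene1 x peaks mm -32.54 31.38 centre off -0.58
scene1 y peaks mm -34.29 30.69 centre off -1.8
row 0.006 [100, 33, -32, -35, -6, 11, 10, 9, 10, 9, 8, 9, 8, 8, 6, 5, 8, 11, 9, 7, 6, 7, 9, 10, 11, 11, 5, -25, -47, -59, 0, 170, 127]
row 0.012 [101, 42, -22, -33, -1, 11, 9, 8, 9, 8, 8, 7, 6, 6, 7, 8, 9, 8, 6, 6, 5, 4, 3, -1, 0, 7, 6, -25, -50, -62, 45, 161, 113]
row 0.02 [96, 40, -19, -31, 1, 9, 8, 8, 9, 7, 8, 8, 7, 7, 8, 6, 5, 6, 6, 8, 7, 5, 2, 1, 6, 10, -7, -34, -52, -60, 107, 147, 81]
col -0.012 [13, 12, 11, 11, 16, 21, 27, 32, 38, 50, 62, 74, 86, 99, 107, 114, 120, 127, 133, 135, 134, 133, 131, 130, 130]
col -0.004 [12, 10, 9, 7, 7, 15, 24, 33, 42, 51, 62, 74, 86, 97, 109, 117, 120, 123, 127, 130, 132, 132, 131, 130, 129]
col 0.004 [18, 16, 13, 10, 7, 4, 18, 34, 49, 64, 79, 93, 106, 118, 130, 142, 146, 135, 123, 111, 98, 88, 93, 99, 105]
col 0.012 [19, 20, 19, 18, 18, 17, 17, 26, 39, 52, 64, 77, 88, 99, 110, 121, 132, 140, 131, 121, 112, 103, 93, 87, 80]
```

```bash
python3 -m inch '[[-0.02,0.02,0,0,0,0,-1],[0,0,-0.015,0,0,0,-1],[0,0,-0.015,0,0,0,-1],[0,0,0,0,0,0,-1],[0,0,0,0,0,0,-1],[0,0,0,0,0,0,-1],[0,0,0,0,0,0,-1],[0,0,0,0,0,0,-1],[0,0,0,0,0,0,-1],[0,0,0,0,0,0,-1]]'
```

```text
time: 24.2
tcp_pos: [0.5659, 0.0609, 0.1371]
tcp_rot: [3.142, -0.0, 0.204]
contact_force: [-0.6, 0.3, -5.4]
grip_width: 0.0446
grip_force: 39.9
```

Run:
```python
from h import *
from bench import snapshot
s=snapshot("scene"); crop(s,130,80,330,240,2,"pics/f.png")
```

```text
(no output)
```

View pics/f.png

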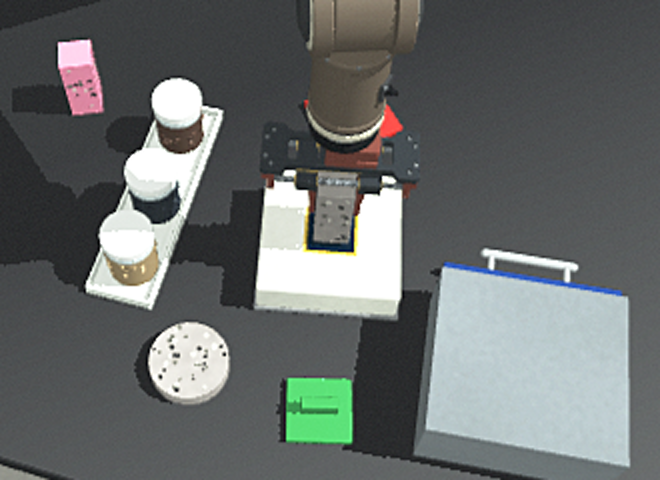

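The final picture shows the prism over the window at (333,225), the drawer shut at (535,280), and the jars, disc, pink prism and other covers where they stood.

```bash
python3 -c "
from bench import job_done
print(job_done())"
```

```text
the job is handed in; nothing more can be done
None
```

The job is handed in at about 24 s: the red cover lies in the shut drawer, and the arm is holding the prism upright about 1 cm above the window, square and centred to within roughly 1–2 mm, since the two cameras differed by about 4 mm on the window's y position.

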